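Pin a label roll on the unwinder and lock it

TASK

Load the label unwinder: lift the flat-sided arbor out of its wooden stand, turn it to match the slot in the orange hub of the roll that waits on the unwinder, and slide it down through the roll until its flange sits flush on the hub. Once it is fully home, swing the yellow keeper arm all the way in over the flange so that the arbor cannot ride up. Leave the roll seated between its locating blocks, do not disturb the spare roll, carton and bin, and let go of everything.

Things in the scene. Friction and masses are not known exactly. Their poses are not given: they have to be found in the camera images.
- arbor: Loose arbor, 0.16 kg, hanging upright by its flange in the stand. Origin: centre of the flange's underside, z up. Below: aluminium bar 22 mm (x) by 14 mm (y), 70 mm long, the last 8 mm tapering to 16 x 8. Above: round steel flange 60 across, 6 thick, and on it a red grip bar 30 (x) by 14 (y), from z 6 to 42 mm. A half turn about z fits the same.
- stand: Fixed light-wood block, 70 x 70 x 80 mm tall, on the bench, with a round hole 31 mm across and 76 mm deep in its top in which the arbor hangs at any turn. Origin: centre of its underside, z up.
- roll: White label roll, 0.35 kg, 100 mm across, 50 tall, axis upright, loose on the unwinder between four low blocks (1.5 mm play; it can turn). Its 34 mm square orange hub, flush with the roll's top, has a straight through slot, 24 mm along the roll's x by 16 mm along its y (1 mm a side round the arbor). Origin: centre of its underside; hub top 50 mm above. A half turn fits the same.
- unwinder: Fixed grey unwinder. Origin: at bench level under its bore axis, z up. Flat top 40 mm up, x -65 to 110, y -65 to 65 mm, with the roll on it. Round bore 31 mm across, 32 deep under the hub takes the arbor's end at any turn. Arbor fully home: its origin is 90 mm above the bench. Keeper post at x 88, y 0; fixed 18 mm guide pin at x 88, y -45, its top 90 mm above the bench.
- keeper_pivot (a point): Point on the keeper's upright hinge axis, at the underside of the keeper arm, 99.5 mm above the bench, 88 mm from the bore axis along the unwinder's x.
- keeper_tab (a point): Middle of the keeper's black upright round tab, 12 mm in diameter, 45 mm from the hinge axis along the arm; it stands from 105.5 to 135.5 mm above the bench, this point at 120.5. The yellow arm is 16 mm wide, spans 99.5 to 105.5 mm above the bench and reaches 68 mm from the hinge axis.
- keeper (a joint): Keeper arm's angle about the vertical, rad; light friction (0.04 N m), stays where left. 0: swung out, along the unwinder's +y from the pivot. Grows anticlockwise seen from above to the stop at 1.57: swung in, pointing at the bore axis, its end 20 mm short of it, 3.5 mm above the seated flange. Passes over the flange only if the arbor is fully home.
- spare_roll: Bystander: loose yellow ring-shaped roll, 84 mm across, 40 mm tall, lying flat. Origin: centre of its underside.
- carton: Bystander: loose closed cardboard carton, 100 x 130 x 90 mm tall. Origin: centre of its underside.
- bin: Bystander: loose blue open bin, 110 x 140 x 50 mm tall, with white balls in it. Origin: centre of its underside.
There are look-alikes about, which are no part of the job. What is shaped like the arbor but pink or turquoise is not meant.

How it is judged:
By the outcome, as a careful person would: the job done as asked, in the order asked, and still so for the second after the job is handed in, with the robot touching nothing.
It also fails if it takes over 58 s, if anything falls off the work surface, if the arm or the gripper's body presses on something with over 40 N, if the wrist force passes 120 N, or if a joint passes its speed limit or range.

ROBOT

A 6-joint arm with a two-finger parallel gripper is mounted at the origin on the work surface. World frame = base frame: x ahead of the robot, y to its left, z up, the work surface at z = 0. Lengths are in m, angles in rad, forces in N, time in s.
With the tool pointing down it reaches from about 0.275 to 0.875 m from the base axis. Payload 12.5 kg.
Tool frame: the origin (TCP) lies on the centre line of the jaws, within the pads' length; the fingertips stand 8 mm ahead of it and the grasp point (between the pads) lies 11 mm behind it (bot.tip_extent is the distance from the TCP to the fingertips, in m); z points along the fingers, y is the line along which they close (so a half turn about z gives the same grasp; the last joint's range is limited). The gripper opens to 85 mm and grips with 20 to 120 N. Pads are 22 mm wide; open, the fingers measure 114 mm over their backs; the gripper's body (76 mm by 85 mm) begins 54 mm behind the grasp point. The pads swing forward as they close: fully open they stand 13 mm farther back than shut.
Start: joints at [1.15, 0.351, 1.652, -0, 1.139, -0.085], TCP at [0.181, 0.519, 0.239] pointing down, gripper open.
Joint ranges: [-2.75, 2.75], [-0.79, 2.1], [0.01, 2.65], [-1.57, 4.71], [0.07, 3.14], [-2.87, 2.87]. Speed limits (rad/s): [2.22, 2.22, 2.79, 3.14, 3.14, 3.14].

INTERFACE

Orientations are given as a unit quaternion [w, x, y, z].
In Python, from station import bot gives the robot as it stands.
- The arm moves only by the tool step_arm, never from a script. Its arguments are lists of equal length, an entry for each row: "gripper": the closure, from 0 (fully open) to 1 (shut); "travel": the shift along the tool's x, y, z in m, a list of three; "roll": the turn about the tool's z in degrees. In form: {"gripper": [gripper, ...], "travel": [[dx, dy, dz], ...], "roll": [roll, ...]}. A call has 1 to 12 rows; each row is the pose to reach, as a shift and turn from the pose commanded when the call began, along the tool's axes at that moment; what a row does not reach only later rows make up. A row lasts 1/8 s, in which the tool goes at most 62.5 mm and 10.7 degrees, less where a joint would pass 70% of its speed; a pose out of reach is approached as far as the arm can. A call with a gripper value outside its range is refused whole. The fingers move at their own pace and stop on an object; "squeeze" is the grip in N (left out, the last holds). Time passes only in rows, so rows that repeat a pose let the fingers close. It gives the time, the measured TCP pose, the force, the opening and the grip force at its end, in the units of the state.
- bot.read_state(): the state, without advancing time (a new reading comes with each control period).
- bot.grab_frame(name): name is "side" or "top" or "wrist"; returns a dict with "color" (420x560x3 uint8, red, green, blue), "fx", "fy", "cx", "cy" (pixels), "position" and "rotation" of the camera in the world. Camera axes: x right, y down, z forward; pixel columns grow to the right and rows downward; lengths in m; the calibration is good to about 2 mm. A picture is of the moment at which its call begins. There is no depth.
- bot.close_job(): hands the job in; it is judged then, once.
The state is a dict: "t": time; "qpos": joint angles; "qvel": joint speeds; "tau": joint torques, N m; "position": TCP position; "tool_rot": TCP orientation; "ft_force": force on the tool from outside, world axes, zero at the start; "ft_torque": the same for the moment, N m; "grip_width": finger opening in m; "grasp_force": force on a finger pad.
Only numpy, scipy, OpenCV 4.12 (cv2) and the standard library are available. Lean on these libraries where they do the work, as an engineer would, in place of code of your own. Each camera call takes 0.05 s, during which the arm holds its last target. There are 200 camera calls.

## Working session

There is one attempt and no reset: what is moved stays moved. The work goes in short steps, Python scripts to look and compute and a tool call to move; the robot and the scene stay as the last step left them, time stands still between calls to the robot, and variables do not carry over. Pictures are saved under pics/ and viewed, at most 13 in all, crops included, and the job is handed in when it is done.

Besides the shell and the picture viewer there is one more tool, called after "Request:" by a JSON object that holds its "name" and its "arguments". step_arm: Moves the arm, as the interface text tells. Its arguments: {"type":"object","properties":{"gripper":{"type":"array","items":{"type":"number"}},"travel":{"type":"array","items":{"type":"array","items":{"type":"number"}}},"roll":{"type":"array","items":{"type":"number"}},"squeeze":{"type":"number"}},"required":["gripper","travel","roll"]}

```bash
ls; mkdir -p pics
cat > h.py <<'E'
from station import bot
import numpy as np, cv2
def shot(n,f):
    r=bot.grab_frame(n); cv2.imwrite(f'pics/{f}.png',r['color'][:,:,::-1]); np.save(f'pics/{f}.npy',r,allow_pickle=True); return r
def load(f): return np.load(f'pics/{f}.npy',allow_pickle=True).item()
def ray(r,u,v):
    d=np.array(r['rotation'])@np.array([(u-r['cx'])/r['fx'],(v-r['cy'])/r['fy'],1]); return np.array(r['position']),d
def atz(r,u,v,z):
    p,d=ray(r,u,v); return p+d*(z-p[2])/d[2]
def tri(*obs):
    A=np.zeros((3,3));b=np.zeros(3)
    for r,u,v in obs:
        p,d=ray(r,u,v); d=d/np.linalg.norm(d); M=np.eye(3)-np.outer(d,d); A+=M;b+=M@p
    return np.linalg.solve(A,b)
def proj(r,P):
    c=np.array(r['rotation']).T@(np.array(P)-r['position']); return r['fx']*c[0]/c[2]+r['cx'],r['fy']*c[1]/c[2]+r['cy']
E
python3 - <<'E'
from h import *
for n in('top','side','wrist'):
    r=shot(n,n+'0'); print(n,r['position'],r['rotation'],r['fx'],r['cx'])
print(bot.read_state())
E
```

```text
pics
top [ 0.30585552 -0.01604851  1.31817411] [-0.06430327  0.71159121 -0.69586628  0.07261649] 470.26983200686254 282.1612733916754
side [-0.00783415 -0.7532405   1.08296177] [-0.35991398  0.87275105 -0.30757023  0.11902974] 511.1962499956486 278.1914450300975
wrist [0.10122594 0.54634759 0.3742474 ] [0.13454866 0.80389583 0.57154614 0.09477959] 334.90353389536364 282.37873454174473
{'t': 0.15, 'qpos': array([ 1.15040325e+00,  3.51113863e-01,  1.65222644e+00, -1.66293857e-05,
        1.13913350e+00, -8.46248395e-02]), 'qvel': array([ 0.00264496, -0.00278088, -0.00260233, -0.00040047, -0.00032517,
        0.00259514]), 'tau': array([ 8.21286267e-04, -5.06252360e+01, -2.91505945e+01, -3.49455411e-05,
        3.27902104e-03,  1.95898849e-05]), 'position': array([0.18111868, 0.51907499, 0.23890059]), 'tool_rot': array([-1.02759161e-04,  1.67093142e-01,  9.85941016e-01, -4.28488249e-04]), 'ft_force': array([ 0.30862615, -0.12811808,  0.04481895]), 'ft_torque': array([-0.01765344, -0.00264131,  0.02433537]), 'grasp_force': 0.0, 'grip_width': 0.0854482108483125}
```

```bash
python3 - <<'E'
s=open('h.py').read()
s=s.replace("def load","""from scipy.spatial.transform import Rotation
def load""").replace("r=bot.grab_frame(n);","r=bot.grab_frame(n); q=r['rotation']; r['rotation']=Rotation.from_quat([q[1],q[2],q[3],q[0]]).as_matrix();")
s=s.replace("return np.load(f'pics/{f}.npy',allow_pickle=True).item()","""
    r=np.load(f'pics/{f}.npy',allow_pickle=True).item(); q=r['rotation']
    if np.size(q)==4: r['rotation']=Rotation.from_quat([q[1],q[2],q[3],q[0]]).as_matrix()
    return r""")
open('h.py','w').write(s)
E
python3 -c "
from h import *
r=load('top0');print(proj(r,[.181,.519,.239]),proj(r,[.4,0,0]),proj(load('wrist0'),[.181,.519,.239]))"
```

```text
(np.float64(29.849625824631545), np.float64(364.7828115290041)) (np.float64(270.5680323209472), np.float64(277.39229710141825)) (np.float64(283.64148863458036), np.float64(289.90400551690277))
```

View pics/top0.png

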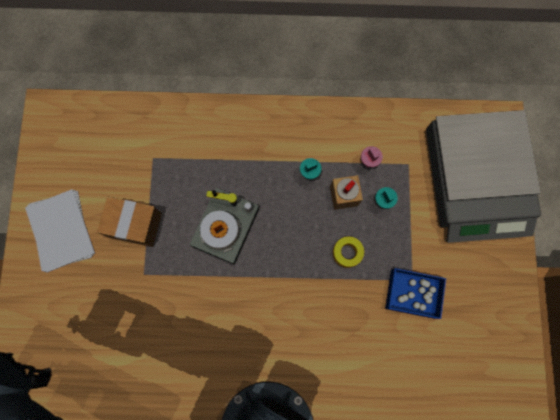

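View pics/side0.png

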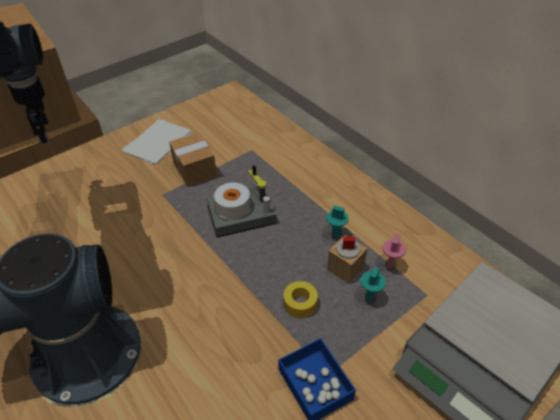

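Run:
```python
from h import *
t,s=load('top0'),load('side0')
print('arbor flange/grip',tri((t,349,187),(s,349,241)),'roll hub',tri((t,219,229),(s,232,195)))
print('pin',tri((t,248,206),(s,267,200)),'tab?',tri((t,213,192),(s,254,171)))
print(atz(t,349,187,.12),atz(t,219,229,.09))
a=cv2.resize(cv2.imread('pics/top0.png')[150:270,185:385],None,fx=4,fy=4,interpolation=cv2.INTER_CUBIC)
cv2.imwrite('pics/topc.png',a)
b=bot.read_state()
R=Rotation.from_quat(np.roll(b['tool_rot'],-1)).as_matrix();print(R)
w=load('wrist0');print(R.T@(w['position']-b['position']),R.T@w['rotation'])
```

```text
arbor flange/grip [ 0.63624751 -0.20387143  0.11266543] roll hub [0.51880002 0.13875302 0.08734205]
pin [0.58438318 0.06419442 0.08348889] tab? [0.61174701 0.15648377 0.11295501]
[ 0.63317434 -0.20214869  0.12      ] [0.51796328 0.13858462 0.09      ]
[[-9.44159743e-01  3.29487876e-01 -3.45823839e-04]
 [ 3.29488052e-01  9.44159397e-01 -8.10587578e-04]
 [ 5.94340478e-05 -8.79268982e-04 -9.99999612e-01]]
[ 0.08442555 -0.00069302 -0.13534124] [[ 8.30206005e-04 -9.45807917e-01 -3.24725570e-01]
 [ 9.99999511e-01  9.59421279e-04 -2.37808935e-04]
 [ 5.36470195e-04 -3.24725214e-01  9.45808251e-01]]
```

View pics/topc.png

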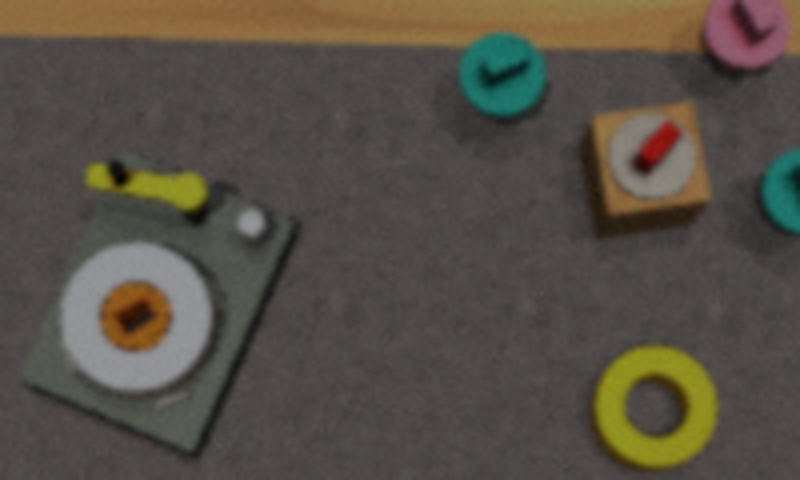

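Request:
{"name": "step_arm", "arguments": {"gripper": [0,0,0,0,0,0,0,0,0,0,0,0], "travel": [[-0.04,-0.023,-0.01],[-0.085,-0.049,-0.02],[-0.13,-0.075,-0.03],[-0.175,-0.1,-0.04],[-0.22,-0.125,-0.05],[-0.265,-0.15,-0.06],[-0.31,-0.175,-0.06],[-0.35,-0.2,-0.06],[-0.39,-0.225,-0.06],[-0.415,-0.24,-0.06],[-0.425,-0.245,-0.06],[-0.425,-0.245,-0.06]], "roll": [0,0,0,0,0,0,0,0,0,0,0,0]}}

```text
t: 1.65
position: [0.5016, 0.148, 0.299]
tool_rot: [-0.0, 0.167, 0.986, -0.0]
ft_force: [-1.5, 0.5, -0.2]
grip_width: 0.0851
grasp_force: 0.0
```

Run:
```python
from h import *
r=shot('wrist','w1'); print(bot.read_state()['position'],bot.read_state()['qpos'])
print(proj(r,[.519,.139,.09]))
cv2.imwrite('pics/w1b.png',cv2.resize(cv2.imread('pics/w1.png'),(800,600),interpolation=cv2.INTER_CUBIC))
```

```text
[0.50130558 0.1484288  0.29911925] [ 1.98681390e-01  2.44052045e-01  1.64473266e+00  2.57146719e-04
  1.25333614e+00 -1.03650304e+00]
(np.float64(280.4947899535868), np.float64(199.90499331125235))
```

View pics/w1b.png

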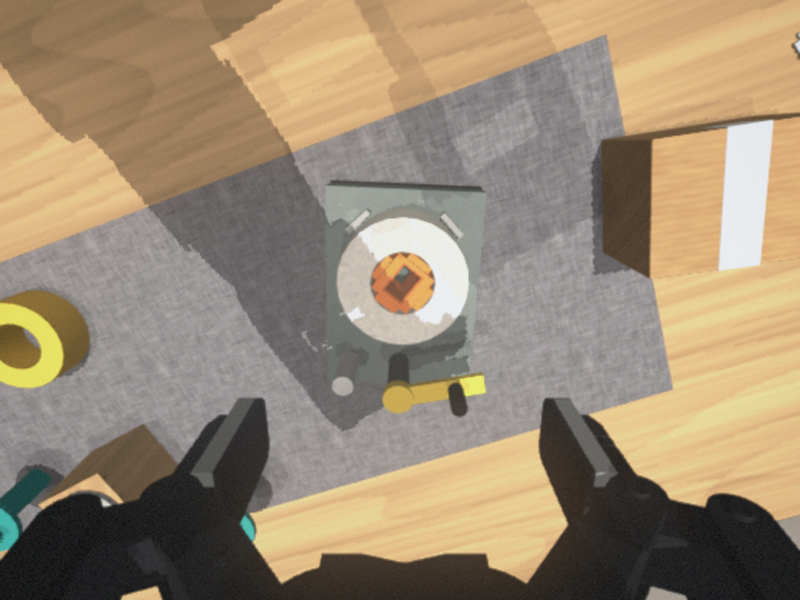

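Request:
{"name": "step_arm", "arguments": {"gripper": [0,0,0,0], "travel": [[-0.01,-0.002,0.03],[-0.02,-0.003,0.065],[-0.02,-0.003,0.08],[-0.02,-0.003,0.08]], "roll": [0,0,0,0]}}

```text
t: 2.2
position: [0.5189, 0.1391, 0.219]
tool_rot: [-0.001, 0.167, 0.986, -0.0]
ft_force: [0.1, -0.5, 1.3]
grip_width: 0.0854
grasp_force: 0.0
```

Run:
```python
from h import *
r=shot('wrist','w2'); b=bot.read_state(); print(b['position'])
print(proj(r,[.519,.139,.09]))
```

```text
[0.5194376  0.13911873 0.22001593]
(np.float64(283.2087897422582), np.float64(205.686119700512))
```

Request:
{"name": "step_arm", "arguments": {"gripper": [0,0,0,0,0,0,0,0,0,0,0], "travel": [[-0.02,-0.02,-0.02],[-0.06,-0.06,-0.03],[-0.1,-0.1,-0.03],[-0.14,-0.14,-0.03],[-0.18,-0.18,-0.03],[-0.21,-0.22,-0.03],[-0.22,-0.25,-0.03],[-0.22,-0.275,-0.03],[-0.22,-0.283,-0.03],[-0.22,-0.283,-0.03],[-0.22,-0.283,-0.03]], "roll": [0,0,5,10,15,20,24,26,26,26,26]}}

```text
t: 3.62
position: [0.6344, -0.2001, 0.2497]
tool_rot: [0.0, 0.384, 0.923, 0.0]
ft_force: [0.9, 0.4, -0.1]
grip_width: 0.0854
grasp_force: 0.0
```

Run:
```python
from h import *
r=shot('wrist','w3'); b=bot.read_state(); print(b['position'],b['tool_rot'],b['qpos'])
w=load('w2'); u,v=map(int,proj(w,[.519,.139,.09])); print(u,v)
a=w['color'][v-60:v+60,u-50:u+50,::-1]
b=r['color'][60:360,140:420,::-1]
cv2.imwrite('pics/m1.png',np.hstack([cv2.resize(a,(400,480),interpolation=cv2.INTER_CUBIC),cv2.resize(b,(400,480),interpolation=cv2.INTER_CUBIC)]))
```

```text
[ 0.63439791 -0.20017881  0.24961143] [1.58485212e-04 3.83966493e-01 9.23347009e-01 8.88053903e-05] [-3.75677358e-01  5.54483895e-01  1.31192617e+00  1.79550311e-04
  1.27486241e+00 -1.15834949e+00]
283 205
```

View pics/m1.png

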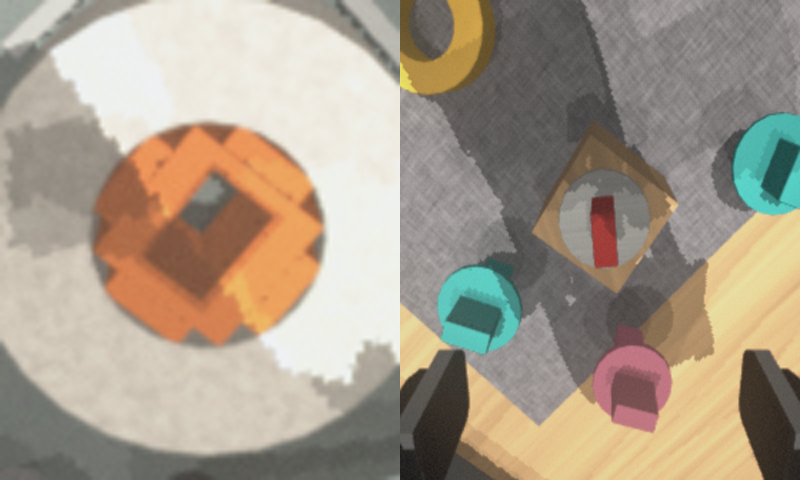

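```bash
cat >> h.py <<'E'
def tool(b=None):
    b=b or bot.read_state(); return b['position'],Rotation.from_quat(np.roll(b['tool_rot'],-1)).as_matrix()
def rect(r,m,z):
    c=max(cv2.findContours(m.astype(np.uint8),cv2.RETR_EXTERNAL,cv2.CHAIN_APPROX_NONE)[0],key=cv2.contourArea)[:,0,:]
    P=np.array([atz(r,u,v,z)[:2] for u,v in c])*1000
    (cx,cy),(w,h),a=cv2.minAreaRect(P.astype(np.float32)); 
    if w<h: w,h,a=h,w,a+90
    return cx/1000,cy/1000,w,h,(a+90)%180-90
E
python3 - <<'E'
from h import *
print(bot.tip_extent)
w2,w3=load('w2'),load('w3')
C=[(233+x/4,145+y/4) for x,y in((213,160),(278,215),(203,302),(143,238))]
P=np.array([atz(w2,u,v,.09) for u,v in C]);print(P, P.mean(0)); 
for i in range(4):
    d=P[(i+1)%4]-P[i]; print(np.hypot(*d[:2]),np.degrees(np.arctan2(d[1],d[0])))
p=w2['color'].astype(int); m=(p.min(2)>140); m[:,:150]=0;m[:,420:]=0
# orange circle
o=(p[:,:,0]-p[:,:,2]>60); o[:150]=0;o[260:]=0;o[:,:220]=0;o[:,350:]=0
c=np.concatenate(cv2.findContours(o.astype(np.uint8),cv2.RETR_EXTERNAL,cv2.CHAIN_APPROX_NONE)[0])
(u,v),rad=cv2.minEnclosingCircle(c);print('hub',u,v,rad,atz(w2,u,v,.09))
p=w3['color'].astype(int); R=(p[:,:,0]-p[:,:,1]>70)&(p[:,:,0]-p[:,:,2]>70)&(abs(p[:,:,1]-p[:,:,2])<30); R[:, :260]=0;R[:,310:]=0;R[:170]=0;R[240:]=0
ys,xs=np.nonzero(R)
for y in range(ys.min(),ys.max()+1):
    x=xs[ys==y]; print(y,x.min(),x.max(),int(p[y,x,0].mean()),end=' | ')
t=R.copy(); 
for y0 in (190,193,196): 
    q=R.copy(); q[:y0]=0; print('\n',y0,rect(w3,q,.122))
E
```

```text
0.008
[[0.50315285 0.14710074 0.09      ]
 [0.51854143 0.1559637  0.09      ]
 [0.53151312 0.13514902 0.09      ]
 [0.51410301 0.12802576 0.09      ]] [0.5168276 0.1415598 0.09     ]
0.01775839756327424 29.939541908565417
0.02452581779639447 -58.06887331698044
0.0188109795213308 -157.74830934418316
0.021994566157205186 119.85836387465461
hub 284.5 203.5 28.85317611694336 [0.51755678 0.14063002 0.09      ]
194 274 278 135 | 195 274 281 138 | 196 274 282 144 | 197 274 288 141 | 198 274 289 143 | 199 274 289 146 | 200 274 289 145 | 201 274 289 146 | 202 274 289 148 | 203 275 289 150 | 204 275 289 152 | 205 275 289 153 | 206 275 289 156 | 207 275 289 158 | 208 275 289 159 | 209 275 290 159 | 210 275 290 158 | 211 275 290 159 | 212 275 290 159 | 213 275 290 159 | 214 276 290 159 | 215 276 290 158 | 216 276 290 159 | 217 276 290 158 | 218 276 291 157 | 219 276 291 157 | 220 276 291 157 | 221 276 291 157 | 222 276 291 156 | 223 276 291 156 | 224 276 291 156 | 225 277 291 157 | 226 277 285 156 | 
 190 (0.6368587646484375, -0.2035914306640625, 28.601255416870117, 12.949150085449219, -40.60507583618164)

 193 (0.6368587646484375, -0.2035914306640625, 28.601255416870117, 12.949150085449219, -40.60507583618164)

 196 (0.6375, -0.2041411437988281, 26.912012100219727, 12.949150085449219, -40.60507583618164)
```

Request:
{"name": "step_arm", "arguments": {"gripper": [0.4,0.4,0.4,0.4,0.4,0.4,0.4,0.4], "travel": [[-0.004,-0.001,0.02],[-0.004,-0.001,0.05],[-0.004,-0.001,0.08],[-0.004,-0.001,0.11],[-0.004,-0.001,0.13],[-0.004,-0.001,0.142],[-0.004,-0.001,0.149],[-0.004,-0.001,0.149]], "roll": [-4.5,-4.5,-4.5,-4.5,-4.5,-4.5,-4.5,-4.5]}}

```text
t: 4.68
position: [0.6363, -0.2047, 0.1005]
tool_rot: [0.0, 0.348, 0.937, 0.0]
ft_force: [0.3, -0.1, 0.4]
grip_width: 0.0511
grasp_force: 0.0
```

Request:
{"name": "step_arm", "arguments": {"gripper": [0.7,0.8,1,1,1,1,1,1], "travel": [[0,0,0],[0,0,0],[0,0,0],[0,0,0],[0,0,0],[0,0,0],[0,0,0],[0,0,0]], "roll": [0,0,0,0,0,0,0,0], "squeeze": 60}}

```text
t: 5.68
position: [0.6367, -0.2048, 0.1011]
tool_rot: [0.001, 0.348, 0.937, 0.0]
ft_force: [0.6, 0.8, 6.1]
grip_width: 0.0131
grasp_force: 59.5
```

Request:
{"name": "step_arm", "arguments": {"gripper": [1,1,1,1,1,1,1,1,1], "travel": [[0,0,-0.004],[0,0,-0.015],[0,0,-0.035],[0,0,-0.06],[0,0,-0.085],[0,0,-0.11],[0,0,-0.13],[0,0,-0.145],[0,0,-0.145]], "roll": [0,0,0,0,0,0,0,0,0]}}

```text
t: 6.8
position: [0.6366, -0.2049, 0.2469]
tool_rot: [0.001, 0.348, 0.937, -0.0]
ft_force: [-0.5, 0.6, -2.2]
grip_width: 0.013
grasp_force: 58.5
```

Run:
```python
from h import *
r=shot('wrist','w4'); b=bot.read_state(); print(b['position'],b['tool_rot'],b['ft_force'],b['grip_width'])
cv2.imwrite('pics/w4c.png',cv2.resize(r['color'][180:420,120:440,::-1],(800,600),interpolation=cv2.INTER_CUBIC))
```

```text
[ 0.63615192 -0.20475129  0.24557505] [ 2.21131393e-04  3.48091389e-01  9.37460578e-01 -2.15583529e-05] [ 0.41335542 -0.3783808  -3.16501312] 0.01305468760998906
```

View pics/w4c.png

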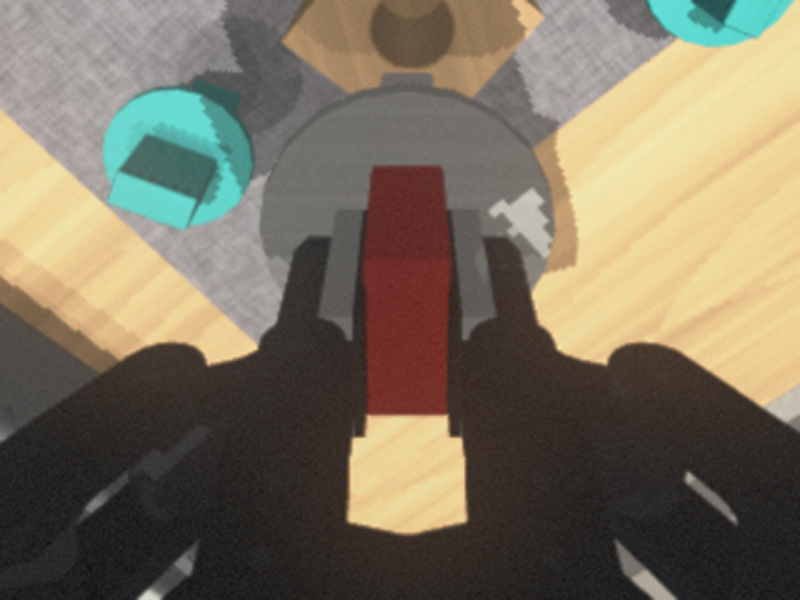

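Run:
```python
from h import *
r=load('w4'); p,R=tool(); f=lambda x,y:(120+x/2.5,180+y/2.5)
for dz in (.0205,.022):
    P=[R.T@(atz(r,*f(*c),p[2]+dz)-p)*1000 for c in((363,260),(451,260),(448,413),(368,413))]
    print(np.round(P,1),np.round(np.mean(P,0),1))
# flange front/left/right edges at flange top (z= tcp+.086-.101)
for c in((407,91),(260,215),(552,215)): print(np.round(R.T@(atz(r,*f(*c),p[2]-.015)-p)*1000,1))
# slot refinement in w2: dark pixels within hub
w=load('w2'); q=w['color'].astype(int)
sub=q[170:235,255:315]; 
for v in range(176,226,3): print(v,' '.join('%3d'%x for x in q[v,260:312:2].sum(1)//3))
```

```text
[[ 13.9  -7.5 -20.5]
 [ 13.9   6.4 -20.5]
 [-15.8   6.4 -20.5]
 [-15.8  -7.2 -20.5]] [ -0.9  -0.5 -20.5]
[[ 14.8  -7.5 -22. ]
 [ 14.9   6.3 -22. ]
 [-14.5   6.3 -22. ]
 [-14.5  -7.1 -22. ]] [  0.2  -0.5 -22. ]
[29.7 -0.5 15. ]
[  2.9 -30.3  15. ]
[ 3.  28.9 15. ]
176 232 232 231 226 230 237 237 229 197 148 140 144 122 121 132 143 185 217 224 230 232 232 231 234 233 233
179 197 228 232 231 220 182 142 107 103 113 158 161 155 121 100 143 160 159 157 135 204 228 233 230 232 234
182 141 171 225 147 155 157 160 155 128 157 160 159 159 160 155 153 159 158 158 159 152 123 185 231 234 231
185 140 118 110 131 156 159 135 144 160 159 157 157 159 152 157 158 154 140 164 164 159 162 151 140 226 234
188 116  99 106 107 155 156 153 158 158 158 158 156 133 105 122 147 159 164 159 155 166 166 165 163 162 233
191 103 108 105 105 116 157 156 156 160 157 154 138 138 135 104 101 139 158 164 164 157 162 166 166 165 174
194 106 107 106 105 105 115 126 158 156 152 134 134 138 131  96  92  99 105 139 161 165 165 152 159 157 106
197 102 103 105 107 106 126 129 166 151 115  94  94  92  88  93 102  98  99 100 
[... 299 characters left out ...]
  97  96  98  97 107 147 159 163 165 163 163 162 125
209 141 126 131 128 116  91  90  90  95  92  94  94  98  98 100  99 119 151 162 163 164 165 164 160 155 145
212 100 128 140 142 138 123 107  94  92  92  94  93  91  97 102 141 159 166 162 164 163 164 159 165 165 165
215 125 141 141 142 143 144 135 125 113  94  93  91  92  97 149 164 175 170 164 165 163 164 163 161 163 165
218 144 142 140 140 139 143 140 141 135 125 109  96 102 121 143 159 172 173 164 163 163 162 165 164 150 223
221 191 143 136 140 141 140 142 138 143 141 135 125 123 141 141 143 150 173 168 162 165 164 162 148 226 238
224 195 190 173 131 136 142 141 139 141 133 141 141 142 142 142 139 142 165 171 171 169 159 192 235 238 237
```

Run:
```python
from h import *
w=load('w2')
P=np.array([atz(w,u,v,.09)[:2] for u,v in((285.7,186.5),(301.5,198.4),(283.2,220.7),(268,208.4))]); print(P.mean(0))
for i in range(4):
    d=P[(i+1)%4]-P[i]; print(np.hypot(*d),np.degrees(np.arctan2(d[1],d[0])))
w=load('w1'); t=load('top0'); k=.7
pin=atz(w,342*k,385*k,.09); post=atz(w,398*k,397*k,.1055); tab=atz(w,457*k,386*k,.1355)
c=np.array([.5178,.1411]); print('pin',pin,'hinge',post,'tab top',tab,'arm end',atz(w,484*k,384*k,.1055))
for q in(pin,post): d=q[:2]-c; print(np.hypot(*d),np.degrees(np.arctan2(d[1],d[0])))
print('pin pred rel angle',np.degrees(np.arctan2(-45,88)),np.hypot(45,88))
p,R=tool(); print(p,np.degrees(np.arctan2(R[1,0],R[0,0])))
```

```text
[0.51770099 0.14062086]
0.016474790316316934 33.145253375315704
0.024675881733070858 -56.708360979850276
0.01668903601190907 -149.88644893985025
0.02379348657729715 122.83739904295405
pin [0.58252728 0.06642634 0.09      ] hinge [0.59941622 0.1086562  0.1055    ] tab top [0.58859873 0.15675251 0.1355    ] arm end [0.61052563 0.17507574 0.1055    ]
0.09882193946698704 -49.08118730620154
0.08782828120195099 -21.678638292356165
pin pred rel angle -27.083550864368664 98.8382517044894
[ 0.63615192 -0.20475129  0.24557505] 139.258756965484
```

Request:
{"name": "step_arm", "arguments": {"gripper": [1,1,1,1,1,1,1,1,1,1,1,1], "travel": [[0.015,0.009,0],[0.045,0.026,0],[0.08,0.047,0],[0.12,0.07,0],[0.16,0.094,0],[0.2,0.117,0],[0.24,0.14,0],[0.275,0.161,0],[0.3,0.176,0],[0.3155,0.1848,0],[0.3155,0.1848,0],[0.3155,0.1848,0]], "roll": [0,0,2,4,6,9,12,14,16,16.5,16.5,16.5]}}

```text
t: 8.35
position: [0.5174, 0.1411, 0.245]
tool_rot: [-0.0, 0.479, 0.878, -0.0]
ft_force: [-0.6, 0.2, -2.6]
grip_width: 0.0134
grasp_force: 58.5
```

Run:
```python
from h import *
for i in range(3):
    p,R=tool(); print(p,np.degrees(np.arctan2(R[1,0],R[0,0])),R.T@(np.array([.5178,.1411,p[2]])-p)*1000)
    r=shot('wrist','w5')
cv2.imwrite('pics/w5c.png',cv2.resize(r['color'][100:340,120:440,::-1],(800,600),interpolation=cv2.INTER_CUBIC))
```

```text
[0.51739843 0.14107438 0.24497211] 122.7833499867097 [-1.95898386e-01  3.51483226e-01 -2.37347612e-04]
[0.51758229 0.14082121 0.24504374] 122.75539408372482 [ 1.16665061e-01  3.33935625e-01 -1.48218427e-04]
[0.51772964 0.14070101 0.24510635] 122.73148134627513 [ 2.97591799e-01  2.74921173e-01 -6.37573426e-05]
```

View pics/w5c.png

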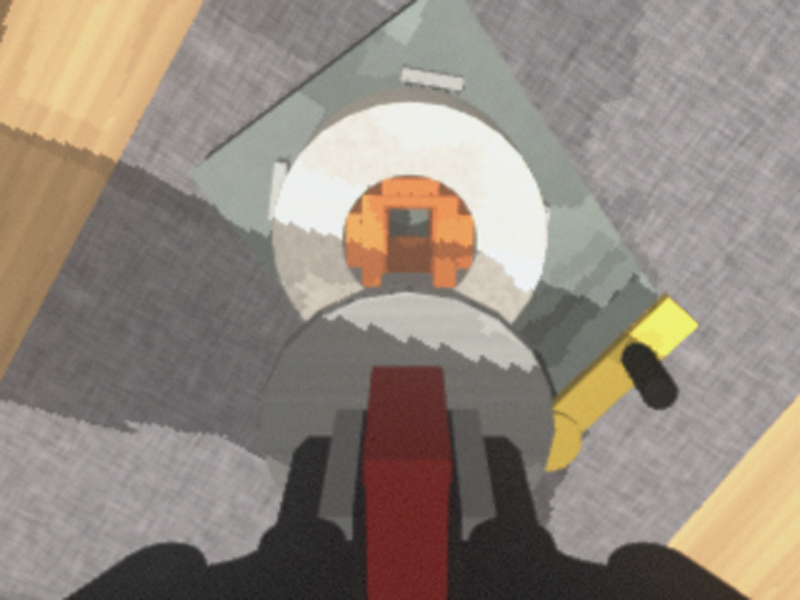

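Run:
```python
from h import *
r=load('w5'); q=r['color'].astype(int)
for v in range(180,214,3): print(v,' '.join('%3d'%x for x in (q[v,266:302,0]-q[v,266:302,2])))
print(' '.join('%3d'%x for x in (q[174:220,283,0]-q[174:220,283,2])))
print(' '.join('%3d'%x for x in (q[174:220,283].sum(1)//3)))
p,R=tool(); f=lambda x,y:(120+x/2.5,100+y/2.5)
for c in((388,207),(432,207),(387,272),(433,272)): print(np.round(R.T@(atz(r,*f(*c),.09)-p)*1000,1))
```

```text
180 135 139 141 142 141 141 142 142 143 141 142 142 143 143 143 143 142 143 142 144 144 144 146 142 144 143 146 144 143 146 145 143 145 143 144 146
183 136 138 139 142 142 142 139 136 117  88  63  56  56  56  64  74  74  74  74  74  75  73  74  75  78  89 103 128 137 143 146 144 144 146 146 143
186 132 133 134 135 140 141 141 134 117  69  21   9   8   7   8   7   9   9   5   5   6   6   7   4  13  41  79 130 137 144 144 144 143 145 145 145
189 135 134 132 134 134 136 135 133 117  67  16   9   9   8   7   8  10   7   7   8   7   4   7   9  14  42  84 138 139 141 140 140 142 142 138 140
192 134 136 135 132 136 135 136 137 128  68  15   6   8   9  10   7   9   9   8   8   9   9   8   8  16  51  85 137 141 139 141 141 140 140 142 141
195 136 136 135 134 136 134 135 139 120  64  55  57  59  72  74  74  73  75  74  72  72  71  72  70  67  64  99 137 142 137 126 139 141 140 141 141
198 133 137 135 134 134 135 139 140 130  67  61  60  60  63  61  66  75  76  69  74  65  63  63  63  62  57  69  85  94  99 102 101  99 100 101 100
201 114 112 114 114 115 115 115 118 124  70  61  61  61  61  61 
[... 423 characters left out ...]
  11   9   9   9  11  10  10  12  11  10  10  10   9   9  12  15  35  90 123 130 132 132 132 133 130 121
213 113 120 116 124 127 115  49  11   9  11   9   8   9   9   8   8  10   9   9  10  10  10   9   7  11  10  23  78 126 132 129 131 132 134 132 118
142 144 143 138 134 143 143 140 128  74  20   9   9   8   7   7   7   7   9  11  42  75  79  79  76  63  63  64  61  63  63  61  62  61  54  18  12  10   9   9   8   9   8  12  11  11
159 159 158 155 152 156 159 159 146 134 110 106 106  96 103 100  96  90  94  92  96 103 104 105 101  95  95  94  95  93  95  94  92  90  94 105 106 107 108 106  99  98 119 196 190 186
[ 12.2  -7.4 155.1]
[ 12.2   8.2 155.1]
[-12.2  -7.9 155.1]
[-12.2   8.9 155.1]
```

Request:
{"name": "step_arm", "arguments": {"gripper": [1,1,1,1,1,1,1,1,1,1], "travel": [[0,0.0007,0.01],[0,0.0007,0.03],[0,0.0007,0.048],[0,0.0007,0.058],[0,0.0007,0.062],[0,0.0007,0.066],[0,0.0007,0.07],[0,0.0007,0.073],[0,0.0007,0.076],[0,0.0007,0.076]], "roll": [0,0,0,0,0,0,0,0,0,0]}}

```text
t: 9.75
position: [0.5184, 0.1415, 0.1692]
tool_rot: [0.0, 0.479, 0.878, -0.0]
ft_force: [0.7, 0.1, -2.6]
grip_width: 0.0129
grasp_force: 58.5
```

Request:
{"name": "step_arm", "arguments": {"gripper": [1,1,1,1,1,1,1,1,1,1], "travel": [[0,0,0.005],[0,0,0.011],[0,0,0.018],[0,0,0.025],[0,0,0.032],[0,0,0.039],[0,0,0.045],[0,0,0.05],[0,0,0.054],[0,0,0.054]], "roll": [0,0,0,0,0,0,0,0,0,0]}}

```text
t: 11.0
position: [0.518, 0.1416, 0.1149]
tool_rot: [-0.0, 0.479, 0.878, -0.0]
ft_force: [0.3, -0.1, -2.7]
grip_width: 0.0134
grasp_force: 58.5
```

Request:
{"name": "step_arm", "arguments": {"gripper": [1,1,1,1,1,1], "travel": [[0,0,0.0015],[0,0,0.003],[0,0,0.004],[0,0,0.0045],[0,0,0.005],[0,0,0.005]], "roll": [0,0,0,0,0,0]}}

```text
t: 11.75
position: [0.5182, 0.1417, 0.1111]
tool_rot: [-0.0, 0.479, 0.878, 0.0]
ft_force: [-4.5, 0.5, 10.1]
grip_width: 0.0129
grasp_force: 60.3
```

Request:
{"name": "step_arm", "arguments": {"gripper": [0.75,0.5,0.45,0.45,0.45], "travel": [[0,0,0],[0,0,0],[0,0,0],[0,0,0],[0,0,-0.002]], "roll": [0,0,0,0,0]}}

```text
t: 12.38
position: [0.5183, 0.1415, 0.1122]
tool_rot: [-0.0, 0.479, 0.878, -0.0]
ft_force: [0.2, -0.6, 0.2]
grip_width: 0.0469
grasp_force: 0.0
```

Request:
{"name": "step_arm", "arguments": {"gripper": [0.45,0.45,0.45,0.45,0.45,0.45,0.45], "travel": [[0,0,-0.01],[0,0,-0.03],[0,0,-0.06],[0,0,-0.09],[0,0,-0.105],[0,0,-0.11],[0,0,-0.11]], "roll": [0,0,0,0,0,0,0]}}

```text
t: 13.25
position: [0.5181, 0.1415, 0.2218]
tool_rot: [-0.0, 0.479, 0.878, -0.0]
ft_force: [-0.2, -0.3, -0.1]
grip_width: 0.0469
grasp_force: 0.0
```

Run:
```python
from h import *
r=shot('wrist','w6'); s=shot('side','side1'); print(tool())
u,v=map(int,proj(s,[.55,.14,.1])); print(u,v)
a=cv2.resize(r['color'][:,:,::-1],(480,360)); b=cv2.resize(s['color'][v-60:v+60,u-50:u+50,::-1],(300,360),interpolation=cv2.INTER_CUBIC)
cv2.imwrite('pics/m2.png',np.hstack([a,b]))
```

```text
(array([0.51796841, 0.14146884, 0.22134105]), array([[-5.41106415e-01,  8.40952719e-01, -1.54011840e-03],
       [ 8.40953902e-01,  5.41106709e-01, -2.55219195e-04],
       [ 6.18741122e-04, -1.43326932e-03, -9.99998781e-01]]))
240 186
```

View pics/m2.png

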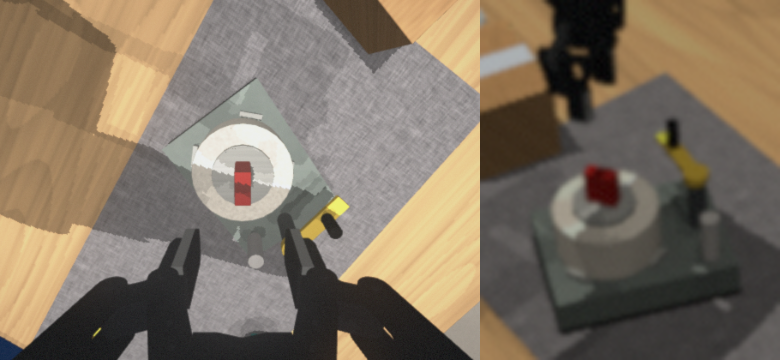

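Run:
```python
from h import *
r=load('w6'); s=load('side1')
print('tab top w6',atz(r,391,273,.1355),atz(r,384,252,.1055))
H=np.array([.5995,.1084])
for n in('w6','w5'):
  for a in (75,80.5,86):
    t=H+.045*np.array([np.cos(np.radians(a)),np.sin(np.radians(a))]); print(n,a,t,proj(load(n),[*t,.1355]),proj(load(n),[*t,.1055]))
# actual black tab pixels near
for n in('w6','w5'):
  q=load(n)['color'].astype(int); m=q.max(2)<70; l,lab,st,ce=cv2.connectedComponentsWithStats(m.astype(np.uint8))
  for i in range(1,l):
    if 60<st[i][4]<1500: print(n,st[i],ce[i])
print(np.degrees(bot.read_state()['qpos'][5]))
```

```text
tab top w6 [0.60700986 0.15131001 0.1355    ] [0.60806108 0.15538441 0.1055    ]
w6 75 [0.61114686 0.15186666] (np.float64(395.80437558293994), np.float64(275.1060285155679)) (np.float64(384.2783138901599), np.float64(257.0467496967126))
w6 80.5 [0.60692714 0.15278285] (np.float64(392.1596013185015), np.float64(271.4720977563711)) (np.float64(380.964716828463), np.float64(253.71959281747678))
w6 86 [0.60263904 0.15329038] (np.float64(388.0674346750707), np.float64(268.17752691062157)) (np.float64(377.25584713917937), np.float64(250.7054908300888))
w5 75 [0.61114686 0.15186666] (np.float64(387.63741097324373), np.float64(260.1512004522484)) (np.float64(377.71189217527365), np.float64(244.81219631411236))
w5 80.5 [0.60692714 0.15278285] (np.float64(384.25558555742464), np.float64(256.7585312397406)) (np.float64(374.61738365833116), np.float64(241.68995974881634))
w5 86 [0.60263904 0.15329038] (np.float64(380.46748852498615), np.float64(253.684975253411)) (np.float64(371.16020382192437), np.float64(238.8632635564145))
w6 [375 249  24  29 402] [386.47263682 263.58208955]
w5 [369 238  22  25 316] [379.31962025 250.17721519]
-22.452372809879538
```

Request:
{"name": "step_arm", "arguments": {"gripper": [1,1,1,1,1,1,1,1,1,1,1,1], "travel": [[-0.01,0.018,0],[-0.03,0.05,0],[-0.05,0.085,0],[-0.0635,0.1085,0],[-0.0635,0.1085,0],[-0.0635,0.1085,0],[-0.0635,0.1085,0.02],[-0.0635,0.1085,0.05],[-0.0635,0.1085,0.08],[-0.0635,0.1085,0.095],[-0.0635,0.1085,0.101],[-0.0635,0.1085,0.101]], "roll": [7,15,24,33,42,42,42,42,42,42,42,42], "squeeze": 30}}

```text
t: 14.85
position: [0.6442, 0.1469, 0.1218]
tool_rot: [0.0, 0.762, 0.648, 0.0]
ft_force: [-0.2, -0.4, 0.3]
grip_width: -0.0001
grasp_force: 0.0
```

Run:
```python
from h import *
p,R=tool(); b=bot.read_state(); print(p,R[:,0],b['grip_width'],b['ft_force'])
y0=np.degrees(np.arctan2(R[1,0],R[0,0])); H=np.array([.5995,.1084])
for d in(.019,):
  for a in [80.5,87,94,101,108,115,122,129,136,143,150,154,158.2]:
    t=np.radians(a); c=H+.045*np.array([np.cos(t),np.sin(t)])+d*np.array([np.sin(t),-np.cos(t)])
    print(a,np.round((R.T@(np.array([*c,p[2]])-p))*1000,1)[:2],'roll',round(y0-a,1),np.round(c,3))
```

```text
[0.64416153 0.14692986 0.12176321] [1.59765878e-01 9.87154922e-01 1.54658813e-04] -8.337353894913053e-05 [-0.22486825 -0.36379159  0.26606871]
80.5 [ -0.3 -18.7] roll 0.3 [0.626 0.15 ]
87 [  1.6 -23.9] roll -6.2 [0.621 0.152]
94 [  3.  -29.7] roll -13.2 [0.615 0.155]
101 [  3.6 -35.6] roll -20.2 [0.61  0.156]
108 [  3.5 -41.6] roll -27.2 [0.604 0.157]
115 [  2.7 -47.5] roll -34.2 [0.598 0.157]
122 [  1.2 -53.3] roll -41.2 [0.592 0.157]
129 [ -1.  -58.8] roll -48.2 [0.586 0.155]
136 [ -3.9 -64. ] roll -55.2 [0.58  0.153]
143 [ -7.4 -68.9] roll -62.2 [0.575 0.151]
150 [-11.4 -73.2] roll -69.2 [0.57  0.147]
154 [-14.  -75.5] roll -73.2 [0.567 0.145]
158.2 [-16.8 -77.7] roll -77.4 [0.565 0.143]
```

Request:
{"name": "step_arm", "arguments": {"gripper": [1,1,1,1,1,1,1,1,1,1,1,1], "travel": [[0,-0.01,0],[0,-0.0187,0],[0.0016,-0.0239,0],[0.003,-0.0297,0],[0.0036,-0.0356,0],[0.0035,-0.0416,0],[0.0027,-0.0475,0],[0.0012,-0.0533,0],[-0.001,-0.0588,0],[-0.0039,-0.064,0],[-0.0074,-0.0689,0],[-0.0074,-0.0689,0]], "roll": [0,0,-6,-13,-20,-27,-34,-41,-48,-55,-62,-62]}}

```text
t: 16.35
position: [0.5743, 0.1507, 0.1218]
tool_rot: [0.0, 0.32, 0.948, 0.0]
ft_force: [0.3, -0.2, 0.5]
grip_width: -0.0004
grasp_force: 0.0
```

Run:
```python
from h import *
r=shot('side','side2'); w=shot('wrist','w7'); b=bot.read_state(); p,R=tool(); print(p,R[:,0],b['ft_force'])
for d in(.019,.017,.015,.013):
  for a in [150,154,158.2]:
    t=np.radians(a); c=np.array([.5995,.1084])+.045*np.array([np.cos(t),np.sin(t)])+d*np.array([np.sin(t),-np.cos(t)])
    print(d,a,np.round((R.T@(np.array([*c,p[2]])-p))*1000,1)[:2])
a=cv2.resize(w['color'][:,:,::-1],(480,360)); b=cv2.resize(r['color'][126:246,190:290,::-1],(300,360),interpolation=cv2.INTER_CUBIC)
cv2.imwrite('pics/m3.png',np.hstack([a,b]))
```

```text
[0.57465945 0.15075345 0.12162997] [-7.94498313e-01  6.07266321e-01 -2.14138187e-04] [-0.70066936 -0.52751169  0.11888331]
0.019 150 [ 1.6 -5.5]
0.019 154 [ 2.4 -8.8]
0.019 158.2 [  3.  -12.4]
0.017 150 [ 1.4 -7.5]
0.017 154 [  2.  -10.8]
0.017 158.2 [  2.5 -14.3]
0.015 150 [ 1.1 -9.5]
0.015 154 [  1.6 -12.7]
0.015 158.2 [  1.9 -16.2]
0.013 150 [  0.8 -11.5]
0.013 154 [  1.2 -14.7]
0.013 158.2 [  1.4 -18.1]
```

View pics/m3.png

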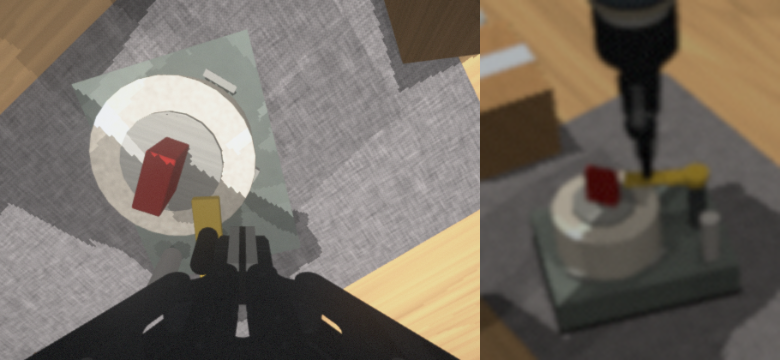

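Request:
{"name": "step_arm", "arguments": {"gripper": [1,1,1,1,1], "travel": [[0.001,-0.004,0],[0.002,-0.008,0],[0.003,-0.0105,0],[0.003,-0.0125,0],[0.003,-0.0125,0]], "roll": [-5,-10,-15,-15,-15]}}

```text
t: 17.08
position: [0.5654, 0.1431, 0.1216]
tool_rot: [0.001, 0.195, 0.981, 0.001]
ft_force: [2.7, 4.5, -0.7]
grip_width: -0.0002
grasp_force: 2.7
```

Request:
{"name": "step_arm", "arguments": {"gripper": [1,1,1], "travel": [[0,-0.0005,0],[0,-0.001,0],[0,-0.001,0]], "roll": [0,0,0]}}

```text
t: 17.45
position: [0.5653, 0.1428, 0.1216]
tool_rot: [0.001, 0.195, 0.981, 0.001]
ft_force: [3.2, 8.8, -2.3]
grip_width: 0.0001
grasp_force: 5.0
```

Stiff contact with rising force: the keeper is at its stop. I'll back off and lift.

Request:
{"name": "step_arm", "arguments": {"gripper": [1,1,1,1,1,1,1,1,1,1,1], "travel": [[0,0.003,0],[0,0.01,0],[0,0.015,0],[0,0.015,-0.01],[0,0.015,-0.03],[0,0.015,-0.06],[0,0.015,-0.09],[0.03,0.015,-0.12],[0.05,0.015,-0.13],[0.05,0.015,-0.13],[0.05,0.015,-0.13]], "roll": [0,0,0,0,0,0,0,0,0,0,0]}}

```text
t: 18.82
position: [0.5242, 0.1741, 0.2511]
tool_rot: [0.0, 0.193, 0.981, -0.0]
ft_force: [0.7, 0.4, -0.9]
grip_width: 0.0
grasp_force: 0.0
```

Run:
```python
from h import *
s=shot('side','side3'); w=shot('wrist','w8'); t=shot('top','top3')
H=np.array([.5995,.1084])
for n,r in(('w',w),('s',s)):
  for a in(150,154,158.2): 
    e=H+.068*np.array([np.cos(np.radians(a)),np.sin(np.radians(a))]); print(n,a,proj(r,[*e,.1055]),proj(r,[*H,.1055]))
a=cv2.resize(w['color'][:,:,::-1],(480,360)); b=cv2.resize(s['color'][126:246,190:290,::-1],(300,360),interpolation=cv2.INTER_CUBIC)
cv2.imwrite('pics/m4.png',np.hstack([a,b]))
```

```text
w 150 (np.float64(257.6766959674204), np.float64(228.51936795729344)) (np.float64(249.81459056584242), np.float64(293.383708856025))
w 154 (np.float64(252.42156434456956), np.float64(228.0236294802918)) (np.float64(249.81459056584242), np.float64(293.383708856025))
w 158.2 (np.float64(246.88589125403104), np.float64(227.87055892844512)) (np.float64(249.81459056584242), np.float64(293.383708856025))
s 150 (np.float64(237.01120870214112), np.float64(186.22759737199215)) (np.float64(261.14357053158176), np.float64(183.53495240610874))
s 154 (np.float64(237.2266990099557), np.float64(187.3710270344331)) (np.float64(261.14357053158176), np.float64(183.53495240610874))
s 158.2 (np.float64(237.58055792032442), np.float64(188.55686656342186)) (np.float64(261.14357053158176), np.float64(183.53495240610874))
```

View pics/m4.png

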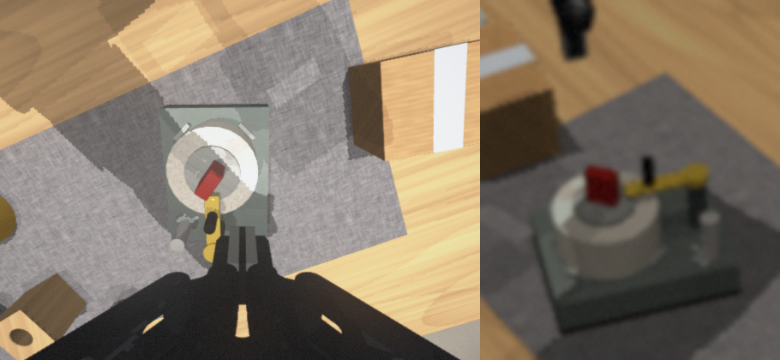

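Run:
```python
from h import *
w=load('w8'); q=w['color'].astype(int)
m=(q[:,:,0]-q[:,:,2]>70)&(abs(q[:,:,0]-q[:,:,1])<60); m[:220]=0;m[310:]=0;m[:,:225]=0;m[:,275:]=0
for v in range(222,312,4):
    x=np.nonzero(m[v])[0]
    if len(x): print(v,x.min(),x.max(),x.mean(), atz(w,x.mean(),v,.1055)[:2])
print('bore',proj(w,[.518,.1413,.1055]), 'pin',proj(w,[*(np.array([.518,.1413])+.09884*np.array([np.cos(np.radians(-48.9)),np.sin(np.radians(-48.9))])),.09]))
cv2.imwrite('pics/w8c.png',cv2.resize(w['color'][110:320,160:370,::-1],(600,600),interpolation=cv2.INTER_CUBIC))
```

```text
230 243 255 249.0 [0.53896804 0.13457375]
234 238 255 246.5 [0.54167687 0.13088338]
238 239 255 247.0 [0.54544013 0.12969035]
242 239 255 247.0 [0.54906252 0.12806405]
246 239 255 247.0 [0.55271563 0.12642396]
250 239 255 245.8 [0.55598198 0.1237456 ]
254 240 256 251.25 [0.56160189 0.12674492]
258 253 256 254.5 [0.5664973  0.12787597]
262 252 256 254.0 [0.57011226 0.12577449]
266 252 256 254.0 [0.57393567 0.12408897]
270 250 256 253.0 [0.57743662 0.12151664]
274 241 256 248.5 [0.57971763 0.11585585]
278 241 253 247.0 [0.58309533 0.1127848 ]
282 241 251 246.0 [0.58668307 0.1101285 ]
286 241 250 245.5 [0.59048362 0.10789249]
290 238 250 244.0 [0.59395438 0.10474496]
294 237 249 243.0 [0.5976388  0.10201708]
298 238 248 243.0 [0.6017232  0.10016433]
302 240 248 244.0 [0.60621296 0.09919858]
bore (np.float64(246.26491329006058), np.float64(206.85531143206723)) pin (np.float64(206.98514494970925), np.float64(285.2535259994722))
```

View pics/w8c.png

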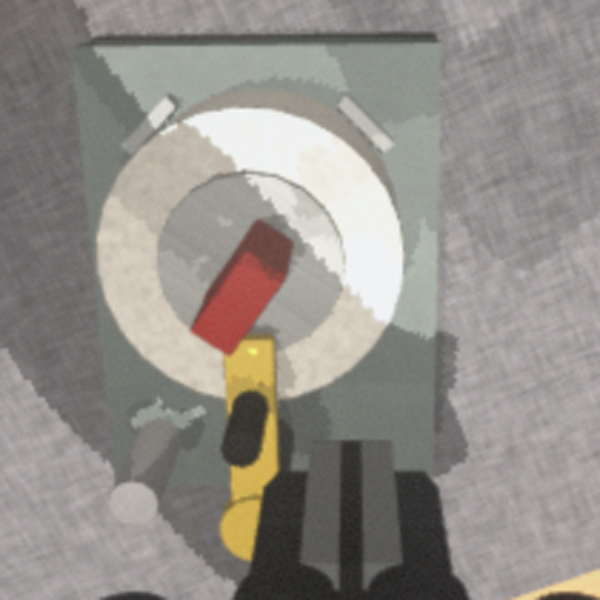

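```bash
python3 -c "
from station import bot
print(bot.close_job())"
```

```text
the job is handed in; nothing more can be done
None
```

The arbor is seated flush in the roll, the keeper arm is swung in against its stop over the flange, everything is released, and the job was handed in at about 19 s of the 58 s allowed (the verdict was not shown).

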